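# Weigh the frit jar behind the sliding draught door

### The arm

A 6-joint arm with a two-finger parallel gripper is mounted at the origin on a cart in front of the work surface, level with it; the furniture and walls round the work are solid. World frame = base frame: x ahead of the robot, y to its left, z up, the work surface at z = 0. Lengths are in m, angles in rad, forces in N, time in s.
With the tool pointing down it reaches from about 0.3 to 0.85 m from the base axis. Payload 5.4 kg.
Tool frame: the origin (TCP) lies at the very end of the fingers, on their centre line; the grasp point (between the pads) lies 19 mm behind it; z points along the fingers, y is the line along which they close (so a half turn about z gives the same grasp; the last joint's range is limited). The gripper opens to 85 mm and grips with 20 to 120 N. Pads are 22 mm wide; open, the fingers measure 114 mm over their backs; the gripper's body (76 mm by 85 mm) begins 54 mm behind the grasp point. The pads swing forward as they close: fully open they stand 13 mm farther back than shut.
Start: joints at [1.046, 0.158, 1.597, -0, 1.386, -0.21], TCP at [0.178, 0.547, 0.231] pointing down, gripper open.
Joint ranges: [-2.91, 2.91], [-0.94, 2.29], [0.18, 2.7], [-1.29, 4.43], [0.17, 2.64], [-3, 3]. Speed limits (rad/s): [2.57, 2.57, 3.14, 3.14, 3.14, 3.14].

### API

Orientations are given as a rotation vector (axis times angle).
In Python, from station import telemetry, read_camera, calibration, r gives the robot as it stands.
- The arm moves only by the tool apply_moves, never from a script. Its argument "rows" is a list of rows, each an object of numbers: "ax", "ay", "az": the turn, a rotation vector about the world's x, y, z normalised to -1 to 1, where 1 is 360 degrees; "tx", "ty", "tz": the shift along the world's x, y, z normalised to -1 to 1, where 1 is 50 cm; "grip": the opening, from 0 (shut) to 1 (fully open). In form: [{"ax": .., "ay": .., "az": .., "tx": .., "ty": .., "tz": .., "grip": ..}, ...]. A call has 1 to 12 rows; each row is the pose to reach, as a shift and turn from the pose commanded when the call began, turning the shorter way round; what a row does not reach only later rows make up. A row lasts 1/8 s, in which the tool goes at most 62.5 mm and 10.7 degrees, less where a joint would pass 70% of its speed; a pose out of reach is approached as far as the arm can. A call with a number of a shift or a turn outside -1 to 1 is refused whole. A call with a gripper value outside its range is refused whole. The fingers move at their own pace and stop on an object; the grip force is fixed at half the most. Time passes only in rows, so rows that repeat a pose let the fingers close. It gives the time, the measured TCP pose, the force, the opening and the grip force at its end, in the units of the state.
- telemetry.get_obs(): the state, without advancing time (a new reading comes with each control period).
- read_camera(name): name is "scene" or "top" or "wrist"; returns the picture (400x640x3 uint8, red, green, blue); there is no depth.
- calibration(name): a dict with "fovy" (degrees; the focal length in pixels is half the picture's height over the tangent of half this angle, whatever the lens; pixels are square), "cx", "cy" (the principal point, pixels), "rvec" (rotation vector, rad) and "tvec" (3), from world to camera coordinates, as OpenCV has them. Camera axes: x right, y down, z forward; pixel columns grow to the right and rows downward; lengths in m; the calibration is good to about 2 mm. A picture is of the moment at which its call begins: read the wrist's pose just before it. calibration takes no time and is no camera call; for the wrist camera it gives the pose at the moment of the call.
- r.hand_in(): hands the job in; it is judged then, once.
The state is a dict: "t": time; "joint_pos": joint angles; "qd": joint speeds; "joint_efforts": joint torques, N m; "ee_pos": TCP position; "ee_rot": TCP orientation; "ft_force": force on the tool from outside, world axes, zero at the start; "wrist_torque": the same for the moment, N m; "finger_gap": finger opening in m; "finger_force": force on a finger pad.
Only numpy, scipy, OpenCV 4.12 (cv2) and the standard library are available. Lean on these libraries where they do the work, as an engineer would, in place of code of your own. Each camera call takes 0.05 s, during which the arm holds its last target. There are 200 camera calls.

### The job

Weigh the tall slim lidded jar: slide the weighing enclosure's sloping door open, stand the jar upright in the middle of the balance pan, gently, and then slide the door fully shut again so that no draught reaches the balance. Leave the other things where they are.

Things in the scene. Friction and masses are not known exactly. Their poses are not given: they have to be found in the camera images.
- enclosure: Weighing enclosure, fixed: clear box with aluminium edges, 400 mm deep (x), 480 wide (y), 310 high, floor tray 12 thick. Origin on the worktop, mid-width, 230 mm behind the front; x to the back, y left, z up. White sill 60 mm high at x = -230; from its top the front slopes back at 45 degrees to the roof edge. Left half of the slope: fixed clear pane; right half: the door
- door (a joint): Clear sliding door, 236 mm wide with aluminium edge strips, in two tracks along the foot and head of the slope. 0 = shut, covering the right half (y = -226 to +10 mm of the enclosure); grows as it slides to +y of the enclosure, in front of the fixed pane; 0.208 = fully open (m). It needs about 1.5 N and stays where it is left
- door_handle (a point): Middle of the door's black handle bar, moves with the door: bar 110 mm long up the slope, 14 wide along the track, 14 thick, its middle 42 mm out from the pane, at mid-width of the door, on two thin posts 80 mm apart. x up the slope, y along the track (opening direction), z out of the slope
- pan_centre (a point): Centre of the top of the balance's round steel pan, 110 mm across, 64 mm above the worktop; the pan sinks about 0.4 mm per newton to a stop at 6 mm. The grey balance (190 x 150 mm, 39 mm high, display at its front) is fixed on the tray behind the door
- pan: The pan itself (see pan_centre); origin 10 mm below its top, on its axis
- frit_jar: The jar to weigh: tall slim round jar with a yellow screw lid, 45 mm across, 100 mm tall (lid from 80 mm up), about 0.11 kg. Origin: centre of its underside, z up. Stands on the worktop to the right of the enclosure
- grit_jar: Bystander: short wide clear jar with a black lid, 62 mm across, 85 mm tall. Origin: centre of its underside
- dropper: Bystander: small brown dropper bottle with a black rubber bulb, 33 mm across, 102 mm tall. Origin: centre of its underside
- dish: Bystander: small glass dish, 68 mm across, 11 mm high, on the tray in the left half of the enclosure. Origin: centre of its underside
- roof_edge (a point): Middle of the roof's front edge: x = +20 mm, y = 0, z = 310 mm of the enclosure, axes as the enclosure. The roof runs from here back over the pan (about 30 mm behind this edge), so the pan is reached only through the sloping front, the tool leaning back towards the front by about 30 to 50 degrees

How it is judged:
On the way, in this order (a step that is already met when the one before it is completed fails the run):
1. the door is slid open by at least 150 mm (value of joint door above 0.15 m), for 0.2 s.
2. the jar stands on the pan, upright and let go (contact force between frit_jar and pan above 0.3 N and horizontal distance between frit_jar and pan_centre below 0.02 m and angle between frit_jar's own z axis and vertical below 0.1 rad and contact force between frit_jar and the fingers below 0.1 N), for 0.2 s.
At the end, for the whole second after the job is handed in: The jar stands upright (within 0.1 rad) and at rest on the balance pan, its middle within 20 mm of the pan's middle, and the door is shut to within 6 mm (value of joint door below 0.006 m and contact force between frit_jar and pan above 0.3 N and horizontal distance between frit_jar and pan_centre below 0.02 m and angle between frit_jar's own z axis and vertical below 0.1 rad and linear speed of frit_jar below 0.02 m/s); the robot touches nothing.
It fails at once if the pan is loaded with more than 15 N (contact force between pan and anything else above 15 N).
It fails at once if the wide jar, the dropper bottle or the dish is moved more than 25 mm (distance of any of grit_jar, dropper, dish from where it was at the start of the episode above 0.025 m).
It also fails if it takes over 72 s, if anything falls off the work surface, if the arm or the gripper's body presses on something with over 40 N, if the wrist force passes 120 N, or if a joint passes its speed limit or range.

## Working session

There is one attempt and no reset: what is moved stays moved. The work goes in short steps, Python scripts to look and compute and a tool call to move; the robot and the scene stay as the last step left them, time stands still between calls to the robot, and variables do not carry over. Pictures are saved under pics/ and viewed, at most 10 in all, crops included, and the job is handed in when it is done.

Besides the shell and the picture viewer there is one more tool, called after "Call:" as a command line: name --argument value ..., lists and objects as JSON in quotes. apply_moves: Moves the arm, as the interface text tells. Its arguments: {"type":"object","properties":{"rows":{"type":"array","items":{"type":"object","properties":{"ax":{"type":"number"},"ay":{"type":"number"},"az":{"type":"number"},"tx":{"type":"number"},"ty":{"type":"number"},"tz":{"type":"number"},"grip":{"type":"number"}}}}},"required":["rows"]}

```bash
mkdir -p pics; ls; python3 - <<'E'
from station import telemetry, read_camera, calibration, r
import cv2
for n in ("scene","top"):
    im=read_camera(n); cv2.imwrite(f"pics/{n}0.png",im[:,:,::-1]); print(n,calibration(n))
print(telemetry.get_obs())
E
```

```text
pics
scene {'fovy': 54.7789029203023, 'cx': 325.4728425520209, 'cy': 206.61749102020156, 'rvec': array([ 2.1994421 , -0.30585579,  0.16640748]), 'tvec': array([-0.53003038,  0.24304676,  1.26395761])}
top {'fovy': 49.00384320572144, 'cx': 324.1357187555478, 'cy': 204.48945902083386, 'rvec': array([ 2.15599394, -1.34171333,  0.47101604]), 'tvec': array([-0.27141563,  0.48829794,  1.20024001])}
{'t': 0.1, 'joint_pos': array([ 1.04591511e+00,  1.59030175e-01,  1.59811538e+00,  1.19627336e-05,
        1.38621005e+00, -2.10104280e-01]), 'qd': array([-0.00020395,  0.00234396, -0.00451227, -0.00048854,  0.00105352,
       -0.00093742]), 'joint_efforts': array([-1.92944672e-04, -3.96994865e+01, -3.32334781e+01, -1.04676164e-04,
        4.29164225e-03,  2.20248745e-05]), 'ee_pos': array([0.17776023, 0.54625579, 0.23038602]), 'ee_rot': array([-4.92313889e-01, -3.10212453e+00,  2.57717581e-03]), 'ft_force': array([ 0.89850752,  0.27299693, -0.24939803]), 'wrist_torque': array([ 0.02568675, -0.01489865,  0.01031925]), 'finger_force': 0.0, 'finger_gap': 0.08535989390909587}
```

View pics/scene0.png

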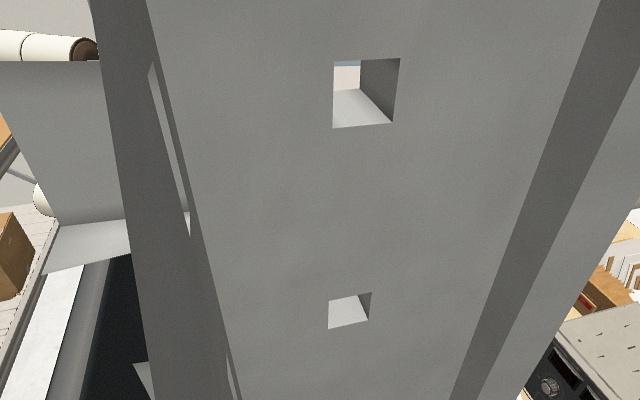

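View pics/top0.png

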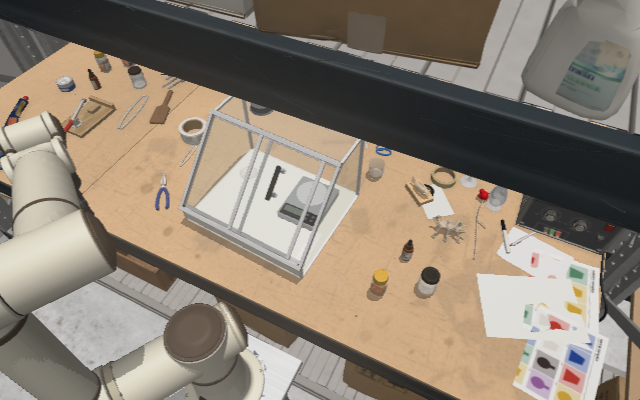

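The top view shows the sill from (183,210) to (300,272), the black handle at (273,182), the pan near (313,192), the yellow jar at (380,282), the dropper at (407,250) and the black-lidded jar at (429,280). A beam blocks the scene camera. Next I'll take an enlarged crop.

```bash
cat > h.py <<'E'
import numpy as np, cv2
from scipy.spatial.transform import Rotation as R
from station import telemetry, read_camera, calibration, r
def cam(n):
    c=calibration(n); f=200/np.tan(np.radians(c['fovy'])/2)
    return np.array([[f,0,c['cx']],[0,f,c['cy']],[0,0,1]]),R.from_rotvec(c['rvec']).as_matrix(),np.array(c['tvec'])
def ray(n,p,C=None):
    K,M,t=C or cam(n); d=M.T@np.linalg.inv(K)@[p[0],p[1],1]; return -M.T@t,d/np.linalg.norm(d)
def onz(n,p,z,C=None):
    o,d=ray(n,p,C); return o+d*(z-o[2])/d[2]
def proj(n,P,C=None):
    K,M,t=C or cam(n); q=K@(M@np.asarray(P)+t); return q[:2]/q[2]
E
python3 - <<'E'
from h import *
im=cv2.imread("pics/top0.png")
c=im[90:310,170:450]; c=cv2.resize(c[:200,:266],None,fx=3,fy=3,interpolation=cv2.INTER_CUBIC); cv2.imwrite("pics/crop.png",c)
print(ray("top",(320,200)))
for p in [(183,210),(300,272)]: print(onz("top",p,0.06),onz("top",p,0))
print(onz("top",(380,274),.1),onz("top",(313,190),.064),onz("top",(429,273),.085),onz("top",(407,243),.1))
E
```

```text
(array([-0.20481067, -0.39440319,  1.247067  ]), array([ 0.55979036,  0.27957694, -0.78004583]))
[0.40132936 0.4287918  0.06      ] [0.43196655 0.47039998 0.        ]
[ 0.36625612 -0.03999891  0.06      ] [ 3.95120547e-01 -2.20856315e-02 -2.22044605e-16]
[ 0.44586169 -0.26725065  0.1       ] [0.67366039 0.07176797 0.064     ] [ 0.5227815  -0.39644547  0.085     ] [ 0.58495965 -0.30238535  0.1       ]
```

View pics/crop.png

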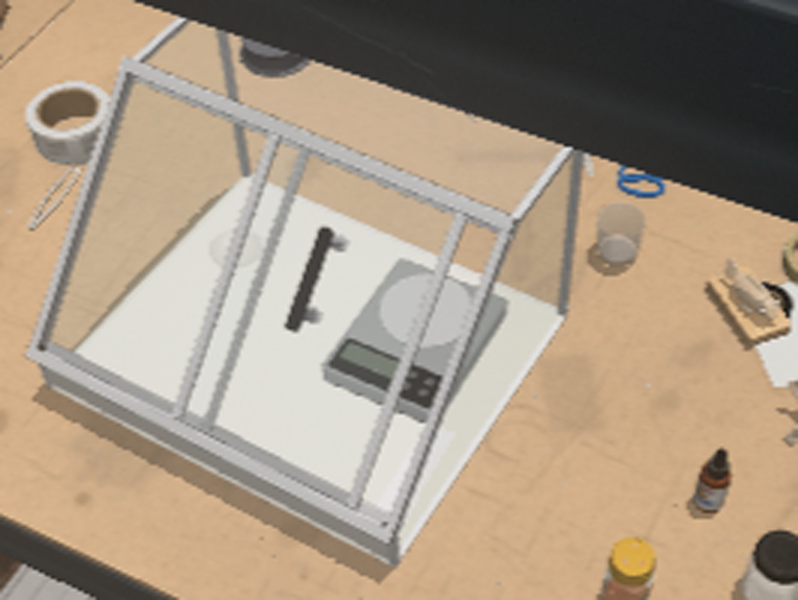

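The crop shows the handle from (325,230) to (293,325), the pan centre at (427,310) and the jar lid at (633,558). The sill and roof corners are clear. Now I'll solve the enclosure pose from its corners.

```bash
python3 - <<'E'
from h import *
from scipy.optimize import least_squares
C=cam("top"); px=lambda a:np.array(a)/3+[170,90]
obs=[((-.23,.24,.06),(30,354)),((-.23,-.24,.06),(394,536)),((-.23,-.24,0),(398,562)),((.02,.24,.31),(122,62)),((.02,-.24,.31),(512,222)),((.17,-.24,.012),(565,316))]
def tw(q,P): c,s=np.cos(q[2]),np.sin(q[2]); return np.array([q[0]+c*P[0]-s*P[1],q[1]+s*P[0]+c*P[1],P[2]])
f=lambda q:np.concatenate([proj("top",tw(q,P),C)-px(p) for P,p in obs])
s=least_squares(f,[.6,.2,0],loss='soft_l1'); q=s.x; print(q,np.degrees(q[2]),f(q).reshape(-1,2).round(1).tolist())
np.save("q.npy",q)
h=lambda y:(-.105-.042*np.sqrt(.5),y,.185+.042*np.sqrt(.5))
# handle mid
P=tw(q,h(-.108)); print("handle",P,proj("top",P,C)*3-[510,270])
pan=onz("top",px((427,310)),.064); print("pan",pan)
d=pan-[q[0],q[1],0]; c_,s_=np.cos(q[2]),np.sin(q[2]); print("pan enc",c_*d[0]+s_*d[1],-s_*d[0]+c_*d[1])
# lid by mask
im=cv2.imread("pics/top0.png"); hsv=cv2.cvtColor(im,cv2.COLOR_BGR2HSV)
m=cv2.inRange(hsv,(20,140,120),(32,255,255)); m[:, :360]=0; m[:,400:]=0; m[:255]=0;m[300:]=0
ys,xs=np.nonzero(m); print(xs.min(),xs.max(),ys.min(),ys.max(),xs.mean(),ys.mean()); print("jar",onz("top",(xs.mean(),ys.mean()),.094))
print("others",onz("top",px((778,553)),.085),onz("top",px((717,460)),.1))
E
```

```text
[ 0.61733247  0.18894387 -0.05108558] -2.926988118394588 [[-0.0, 1.1], [-0.2, 0.9], [-0.9, 1.6], [0.8, -1.2], [1.1, -2.2], [-0.6, -3.0]]
handle [0.47729487 0.08796292 0.21469848] [323.63485984 332.14368191]
pan [0.65906228 0.06694842 0.064     ]
pan enc 0.04790486655813383 -0.11970542711210418
374 387 269 284 380.56081081081084 276.25
jar [ 0.44296664 -0.27086178  0.094     ]
others [ 0.51886195 -0.39873429  0.085     ] [ 0.58655028 -0.30838575  0.1       ]
```

```bash
cat >> h.py <<'E'
q=np.load("q.npy"); c_,s_=np.cos(q[2]),np.sin(q[2])
E2W=np.array([[c_,-s_,0],[s_,c_,0],[0,0,1]])
def e2w(P): return E2W@np.asarray(P)+[q[0],q[1],0]
def w2e(P): return E2W.T@(np.asarray(P)-[q[0],q[1],0])
def ori(lean,yaw=q[2]):   # tool z forward-down, lean deg from vertical, y along enclosure y
    l=np.radians(lean); z=np.array([np.sin(l)*np.cos(yaw),np.sin(l)*np.sin(yaw),-np.cos(l)]); y=np.array([-np.sin(yaw),np.cos(yaw),0])
    return R.from_matrix(np.c_[np.cross(y,z),y,z])
def plan(*wps):  # (pos, ori) pairs -> normalised rows from present pose
    s=telemetry.get_obs(); R0=R.from_rotvec(s['ee_rot'])
    for p,o in wps:
        v=(o*R0.inv()).as_rotvec()/(2*np.pi); t=(np.asarray(p)-s['ee_pos'])/.5
        print("a",v.round(4),"t",t.round(3),"rows>=",round(max(np.linalg.norm(t)*.5/.0625,np.linalg.norm(v)*360/10.7),1))
def st():
    s=telemetry.get_obs(); print("t",s['t'].__round__(2),"pos",s['ee_pos'].round(4),"enc",w2e(s['ee_pos']).round(4),"F",s['ft_force'].round(1),"gap",round(s['finger_gap'],4),"j",s['joint_pos'].round(2))
N=np.array([-np.sqrt(.5),0,np.sqrt(.5)])
E
python3 - <<'E'
from h import *
o,d=ray("top",np.array((309,278))/3+[170,90]); oe=w2e(o); de=E2W.T@d
k=(.3494+oe[0]-oe[2])/(de[2]-de[0]); H=oe+k*de; print("handle enc",H,"along slope from foot",((H[0]+.23)+(H[2]-.06))*.7071)
tcp=H-N*.019; print("tcp w",e2w(tcp))
plan((e2w(tcp+N*.13),ori(45)),(e2w(tcp),ori(45)))
E
```

```text
handle enc [-0.10320819 -0.0731803   0.24619181] along slope from foot 0.22131071563849045
tcp w [0.52393959 0.12044315 0.23275678]
a [-0.0226 -0.1234  0.0399] t [ 0.509 -0.842  0.189] rows>= 8.0
a [-0.0226 -0.1234  0.0399] t [ 0.692 -0.852  0.005] rows>= 8.8
```

The door is already open by about 35 mm: its handle sits at enclosure y -0.073 and its right strip lies inside the frame. Moving to a standoff in front of the handle.

Call:
apply_moves --rows '[{"ax": -0.0226,"ay": -0.1234,"az": 0.0399,"tx": 0.509,"ty": -0.842,"tz": 0.189,"grip": 1},{"ax": -0.0226,"ay": -0.1234,"az": 0.0399,"tx": 0.509,"ty": -0.842,"tz": 0.189,"grip": 1},{"ax": -0.0226,"ay": -0.1234,"az": 0.0399,"tx": 0.509,"ty": -0.842,"tz": 0.189,"grip": 1},{"ax": -0.0226,"ay": -0.1234,"az": 0.0399,"tx": 0.509,"ty": -0.842,"tz": 0.189,"grip": 1},{"ax": -0.0226,"ay": -0.1234,"az": 0.0399,"tx": 0.509,"ty": -0.842,"tz": 0.189,"grip": 1},{"ax": -0.0226,"ay": -0.1234,"az": 0.0399,"tx": 0.509,"ty": -0.842,"tz": 0.189,"grip": 1},{"ax": -0.0226,"ay": -0.1234,"az": 0.0399,"tx": 0.509,"ty": -0.842,"tz": 0.189,"grip": 1},{"ax": -0.0226,"ay": -0.1234,"az": 0.0399,"tx": 0.509,"ty": -0.842,"tz": 0.189,"grip": 1},{"ax": -0.0226,"ay": -0.1234,"az": 0.0399,"tx": 0.509,"ty": -0.842,"tz": 0.189,"grip": 1},{"ax": -0.0226,"ay": -0.1234,"az": 0.0399,"tx": 0.509,"ty": -0.842,"tz": 0.189,"grip": 1},{"ax": -0.0226,"ay": -0.1234,"az": 0.0399,"tx": 0.509,"ty": -0.842,"tz": 0.189,"grip": 1},{"ax": -0.0226,"ay": -0.1234,"az": 0.0399,"tx": 0.509,"ty": -0.842,"tz": 0.189,"grip": 1}]'

```text
t: 1.6
ee_pos: [0.432, 0.127, 0.3251]
ee_rot: [0.056, 2.356, -0.022]
ft_force: [0.4, 0.1, -0.4]
finger_gap: 0.0857
finger_force: 0.0
```

```bash
python3 - <<'E'
from h import *
st(); C=cam("wrist"); im=read_camera("wrist"); cv2.imwrite("pics/w1.png",im[:,:,::-1])
H=np.array([-.1032,-.0732,.2462]); U=np.array([.7071,0,.7071])
for k in (-.055,0,.055): print(proj("wrist",e2w(H+k*U),C))
print("pan",proj("wrist",e2w((.048,-.12,.064)),C), "cam", w2e(ray("wrist",(320,200),C)[0]))
E
```

```text
t 1.6 pos [0.432  0.127  0.3251] enc [-0.182  -0.0713  0.3251] F [ 0.4  0.1 -0.4] gap 0.0857 j [ 0.08 -0.87  2.36 -0.11  0.87 -1.41]
[313.47975079 123.01560613]
[313.55134562 191.3887649 ]
[313.61433914 251.5476656 ]
pan [283.1959717  130.43165917] cam [-0.33783418 -0.07151624  0.36947144]
```

View pics/w1.png

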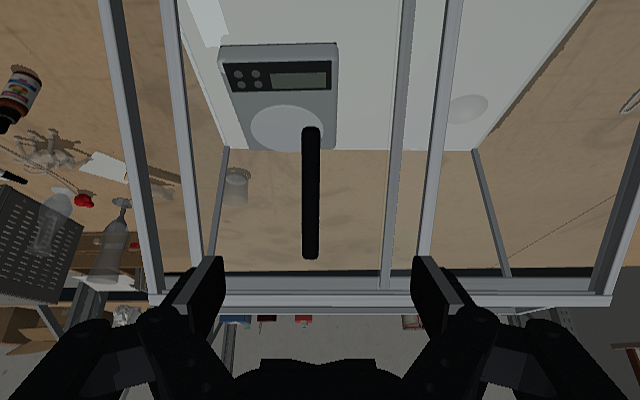

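The wrist view shows the handle bar from (311,128) to (311,258), within about 6 px of the prediction, and the pan centre near (287,128). Now I'll straddle the bar and narrow the fingers.

```bash
python3 - <<'E'
from h import *
H=np.array([-.1005,-.075,.2489]); t=H-N*.019
plan((e2w(t),ori(45)),(e2w(t+[0,.18,0]),ori(45)))
E
```

```text
a [-0.0001 -0.0001 -0.0006] t [ 0.189 -0.017 -0.18 ] rows>= 2.1
a [-0.0001 -0.0001 -0.0006] t [ 0.207  0.343 -0.18 ] rows>= 3.5
```

Call:
apply_moves --rows '[{"tx": 0.095,"ty": -0.017,"tz": -0.09,"grip": 1},{"tx": 0.15,"ty": -0.017,"tz": -0.14,"grip": 1},{"tx": 0.189,"ty": -0.017,"tz": -0.18,"grip": 1},{"tx": 0.189,"ty": -0.017,"tz": -0.18,"grip": 0.3},{"tx": 0.189,"ty": -0.017,"tz": -0.18,"grip": 0.3},{"tx": 0.189,"ty": -0.017,"tz": -0.18,"grip": 0.3},{"tx": 0.189,"ty": -0.017,"tz": -0.18,"grip": 0.3},{"tx": 0.189,"ty": -0.017,"tz": -0.18,"grip": 0.3}]'

```text
validation failed for argument at $.ro...
```

Call:
apply_moves --rows '[{"ax": 0,"ay": 0,"az": 0,"tx": 0.095,"ty": -0.017,"tz": -0.09,"grip": 1},{"ax": 0,"ay": 0,"az": 0,"tx": 0.15,"ty": -0.017,"tz": -0.14,"grip": 1},{"ax": 0,"ay": 0,"az": 0,"tx": 0.189,"ty": -0.017,"tz": -0.18,"grip": 1},{"ax": 0,"ay": 0,"az": 0,"tx": 0.189,"ty": -0.017,"tz": -0.18,"grip": 0.3},{"ax": 0,"ay": 0,"az": 0,"tx": 0.189,"ty": -0.017,"tz": -0.18,"grip": 0.3},{"ax": 0,"ay": 0,"az": 0,"tx": 0.189,"ty": -0.017,"tz": -0.18,"grip": 0.3},{"ax": 0,"ay": 0,"az": 0,"tx": 0.189,"ty": -0.017,"tz": -0.18,"grip": 0.3},{"ax": 0,"ay": 0,"az": 0,"tx": 0.189,"ty": -0.017,"tz": -0.18,"grip": 0.3}]'

```text
t: 2.65
ee_pos: [0.5271, 0.1173, 0.2365]
ee_rot: [0.059, 2.354, -0.023]
ft_force: [-0.5, -0.1, 0.4]
finger_gap: 0.0253
finger_force: 0.0
```

```bash
python3 - <<'E'
from h import *
st()
E
```

```text
t 2.65 pos [0.5271 0.1173 0.2365] enc [-0.0865 -0.0762  0.2365] F [-0.5 -0.1  0.4] gap 0.0253 j [ 0.03 -0.46  2.31 -0.11  0.5  -1.42]
```

Call:
apply_moves --rows '[{"ax": 0,"ay": 0,"az": 0,"tx": 0.003,"ty": 0.05,"tz": 0,"grip": 0.3},{"ax": 0,"ay": 0,"az": 0,"tx": 0.005,"ty": 0.1,"tz": 0,"grip": 0.3},{"ax": 0,"ay": 0,"az": 0,"tx": 0.008,"ty": 0.15,"tz": 0,"grip": 0.3},{"ax": 0,"ay": 0,"az": 0,"tx": 0.01,"ty": 0.2,"tz": 0,"grip": 0.3},{"ax": 0,"ay": 0,"az": 0,"tx": 0.013,"ty": 0.25,"tz": 0,"grip": 0.3},{"ax": 0,"ay": 0,"az": 0,"tx": 0.015,"ty": 0.3,"tz": 0,"grip": 0.3},{"ax": 0,"ay": 0,"az": 0,"tx": 0.017,"ty": 0.34,"tz": 0,"grip": 0.3},{"ax": 0,"ay": 0,"az": 0,"tx": 0.018,"ty": 0.355,"tz": 0,"grip": 0.3},{"ax": 0,"ay": 0,"az": 0,"tx": 0.018,"ty": 0.355,"tz": 0,"grip": 0.3},{"ax": 0,"ay": 0,"az": 0,"tx": 0.018,"ty": 0.355,"tz": 0,"grip": 0.3}]'

```text
t: 3.9
ee_pos: [0.5359, 0.2942, 0.2356]
ee_rot: [0.06, 2.355, -0.023]
ft_force: [0.8, 1.1, -0.0]
finger_gap: 0.0256
finger_force: 0.0
```

```bash
python3 - <<'E'
from h import *
st()
J=np.array(onz("top",(380.56,276.25),.094)); J[2]=0
t=w2e(telemetry.get_obs()['ee_pos']); plan((e2w(t+N*.10),ori(45)))
im=read_camera("top"); cv2.imwrite("pics/top1.png",cv2.resize(im[90:290,170:436,::-1],None,fx=3,fy=3,interpolation=cv2.INTER_CUBIC))
E
```

```text
t 3.9 pos [0.5359 0.2942 0.2356] enc [-0.0867  0.1009  0.2356] F [ 0.8  1.1 -0. ] gap 0.0256 j [ 0.49 -0.11  2.05 -0.68  0.61 -0.58]
a [-0.0002  0.0001 -0.0001] t [-0.141  0.007  0.141] rows>= 1.6
```

View pics/top1.png

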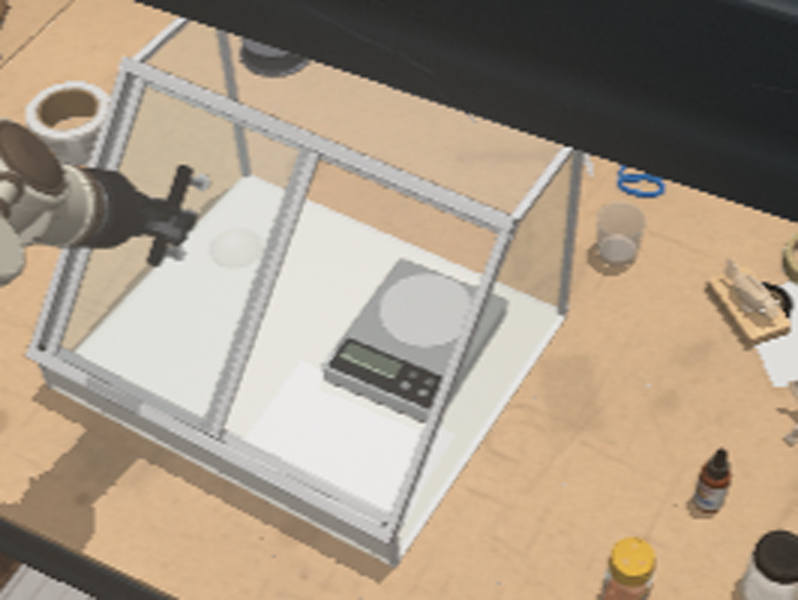

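The door is now nearly fully open and the pan is clear, centred at about (425,310) in the crop. The jar lid is at (633,558). Next: retract and go to a pre-grasp in front of the jar.

```bash
python3 - <<'E'
from h import *
t=w2e(telemetry.get_obs()['ee_pos'])
o=ori(40); z=o.as_matrix()[:,2]; g=np.array([.443,-.271,.062])+.019*z
plan((e2w(t+N*.10),ori(45)),([.42,-.05,.33],ori(42)),(g-.15*z+[0,0,.03],o),(g,o))
E
```

```text
a [-0.0002  0.0001 -0.0001] t [-0.141  0.007  0.141] rows>= 1.6
a [ 0.0003  0.0084 -0.0001] t [-0.232 -0.688  0.189] rows>= 6.0
a [ 0.0005  0.014  -0.0001] t [-0.354 -1.122 -0.087] rows>= 9.4
a [ 0.0005  0.014  -0.0001] t [-0.162 -1.131 -0.377] rows>= 9.6
```

Call:
apply_moves --rows '[{"ax": 0,"ay": 0,"az": 0,"tx": -0.08,"ty": 0.004,"tz": 0.08,"grip": 0.5},{"ax": 0,"ay": 0,"az": 0,"tx": -0.141,"ty": 0.007,"tz": 0.141,"grip": 0.8},{"ax": 0,"ay": 0,"az": 0,"tx": -0.2,"ty": -0.1,"tz": 0.18,"grip": 1},{"ax": 0,"ay": 0.008,"az": 0,"tx": -0.23,"ty": -0.22,"tz": 0.19,"grip": 1},{"ax": 0,"ay": 0.008,"az": 0,"tx": -0.23,"ty": -0.34,"tz": 0.19,"grip": 1},{"ax": 0,"ay": 0.008,"az": 0,"tx": -0.23,"ty": -0.46,"tz": 0.19,"grip": 1},{"ax": 0,"ay": 0.008,"az": 0,"tx": -0.23,"ty": -0.58,"tz": 0.19,"grip": 1},{"ax": 0,"ay": 0.008,"az": 0,"tx": -0.232,"ty": -0.69,"tz": 0.19,"grip": 1},{"ax": 0,"ay": 0.014,"az": 0,"tx": -0.26,"ty": -0.8,"tz": 0.14,"grip": 1},{"ax": 0,"ay": 0.014,"az": 0,"tx": -0.3,"ty": -0.9,"tz": 0.07,"grip": 1},{"ax": 0,"ay": 0.014,"az": 0,"tx": -0.34,"ty": -1,"tz": 0,"grip": 1},{"ax": 0,"ay": 0.014,"az": 0,"tx": -0.34,"ty": -1,"tz": 0,"grip": 1}]'

```text
t: 5.45
ee_pos: [0.3643, -0.2076, 0.2346]
ee_rot: [0.064, 2.442, -0.03]
ft_force: [-0.6, -0.9, -0.2]
finger_gap: 0.0854
finger_force: 0.0
```

```bash
python3 - <<'E'
from h import *
st()
o=ori(40); z=o.as_matrix()[:,2]; g=np.array([.443,-.271,.062])+.019*z
plan((g-.15*z+[0,0,.03],o),(g,o))
C=cam("wrist"); print(proj("wrist",(.443,-.271,.1),C),proj("wrist",(.443,-.271,.0),C)); im=read_camera("wrist"); cv2.imwrite("pics/w2.png",im[:,:,::-1])
E
```

```text
t 5.45 pos [ 0.3643 -0.2076  0.2346] enc [-0.2325 -0.4089  0.2346] F [-0.6 -0.9 -0.2] gap 0.0854 j [-1.34 -0.83  2.48  0.69  1.33 -2.98]
a [0.0008 0.     0.0005] t [-0.011 -0.118 -0.084] rows>= 1.2
a [0.0008 0.     0.0005] t [ 0.182 -0.128 -0.374] rows>= 3.5
[253.47643901 152.42447088] [263.44162387  81.22100014]
```

View pics/w2.png

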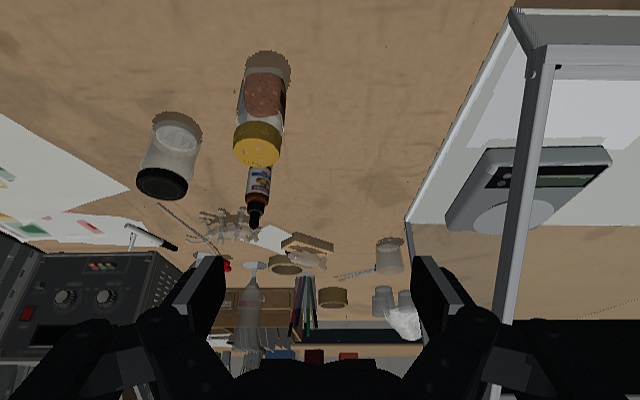

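The wrist view shows the lid's top face centred at about (257,155), 3–4 px from the prediction. Joint 6 is at its limit with this heading, so I'll take the jar with the tool heading radially, at yaw -0.54.

```bash
python3 - <<'E'
from h import *
im=cv2.imread("pics/w2.png"); hsv=cv2.cvtColor(im,cv2.COLOR_BGR2HSV)
m=cv2.inRange(hsv,(20,140,170),(32,255,255)); n,l,s,c=cv2.connectedComponentsWithStats(m); i=1+s[1:,4].argmax(); print(s[i],c[i])
print(onz("wrist",(257,155),.1), onz("wrist",c[i],.1))
o=ori(40,-.54); z=o.as_matrix()[:,2]; g=np.array([.444,-.272,.062])+.019*z
s0=telemetry.get_obs()['ee_pos']
plan((g-.15*z+[0,0,.03],o),(g,o))
E
```

```text
Traceback (most recent call last):
ValueError: attempt to get argmax of an empty sequence
```

```bash
python3 - <<'E'
from h import *
print(onz("wrist",(257,155),.1), onz("wrist",(257,153),.1))
o=ori(40,-.54); z=o.as_matrix()[:,2]; g=np.array([.444,-.272,.062])+.019*z
plan((g-.15*z+[0,0,.03],o),(g,o))
E
```

```text
[ 0.4396468  -0.26952509  0.1       ] [ 0.43681343 -0.26890839  0.1       ]
a [ 0.0002 -0.0006 -0.0765] t [ 0.019 -0.038 -0.078] rows>= 2.6
a [ 0.0002 -0.0006 -0.0765] t [ 0.185 -0.137 -0.368] rows>= 3.5
```

Call:
apply_moves --rows '[{"ax": 0,"ay": 0,"az": -0.0255,"tx": 0.01,"ty": -0.02,"tz": 0,"grip": 1},{"ax": 0,"ay": 0,"az": -0.051,"tx": 0.019,"ty": -0.038,"tz": -0.02,"grip": 1},{"ax": 0,"ay": 0,"az": -0.0765,"tx": 0.019,"ty": -0.038,"tz": -0.05,"grip": 1},{"ax": 0,"ay": 0,"az": -0.0765,"tx": 0.019,"ty": -0.038,"tz": -0.078,"grip": 1},{"ax": 0,"ay": 0,"az": -0.0765,"tx": 0.019,"ty": -0.038,"tz": -0.078,"grip": 1},{"ax": 0,"ay": 0,"az": -0.0765,"tx": 0.019,"ty": -0.038,"tz": -0.078,"grip": 1}]'

```text
t: 6.25
ee_pos: [0.3753, -0.2251, 0.1973]
ee_rot: [0.643, 2.372, -0.239]
ft_force: [0.4, -0.1, 0.2]
finger_gap: 0.0855
finger_force: 0.0
```

```bash
python3 - <<'E'
from h import *
st(); C=cam("wrist"); im=read_camera("wrist"); cv2.imwrite("pics/w3.png",im[:,:,::-1])
hsv=cv2.cvtColor(im,cv2.COLOR_RGB2HSV)
m=cv2.inRange(hsv,(20,170,120),(32,255,255)); n,l,s,c=cv2.connectedComponentsWithStats(m)
for i in range(1,n):
    if s[i,4]>100: print(s[i],c[i],onz("wrist",c[i],.094,C))
print(proj("wrist",(.4415,-.27,.1),C))
o=ori(40,-.54); z=o.as_matrix()[:,2]; g=np.array([.442,-.27,.062])+.019*z
plan((g,o))
E
```

```text
t 6.25 pos [ 0.3753 -0.2251  0.1973] enc [-0.2206 -0.4259  0.1973] F [ 0.4 -0.1  0.2] gap 0.0855 j [-1.06 -0.89  2.58  0.44  0.87 -2.29]
[290 172  48  27 843] [313.45907473 185.02253855] [ 0.4505876  -0.27243251  0.094     ]
[310.39217749 184.94257944]
a [ 0.0006 -0.0002 -0.0014] t [ 0.154 -0.102 -0.3  ] rows>= 2.8
```

View pics/w3.png

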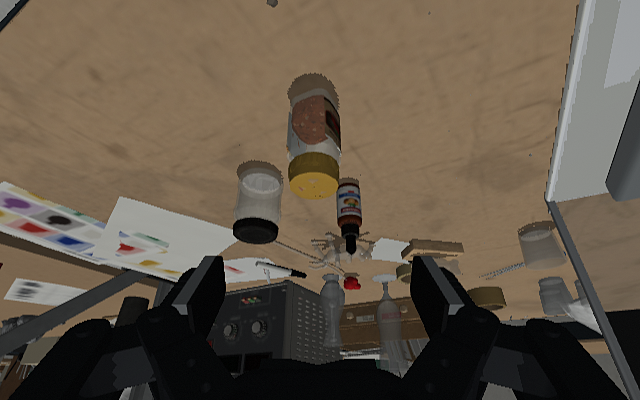

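The lid's top is at (314,185) in the wrist view, 2 mm from the expected spot and centred between the fingers. Now the approach and grip.

Call:
apply_moves --rows '[{"ax": 0,"ay": 0,"az": 0,"tx": 0,"ty": 0,"tz": -0.06,"grip": 1},{"ax": 0,"ay": 0,"az": 0,"tx": 0.05,"ty": -0.03,"tz": -0.14,"grip": 1},{"ax": 0,"ay": 0,"az": 0,"tx": 0.1,"ty": -0.063,"tz": -0.22,"grip": 1},{"ax": 0,"ay": 0,"az": 0,"tx": 0.155,"ty": -0.098,"tz": -0.3,"grip": 1},{"ax": 0,"ay": 0,"az": 0,"tx": 0.155,"ty": -0.098,"tz": -0.3,"grip": 1},{"ax": 0,"ay": 0,"az": 0,"tx": 0.155,"ty": -0.098,"tz": -0.3,"grip": 1},{"ax": 0,"ay": 0,"az": 0,"tx": 0.155,"ty": -0.098,"tz": -0.3,"grip": 0.4},{"ax": 0,"ay": 0,"az": 0,"tx": 0.155,"ty": -0.098,"tz": -0.3,"grip": 0.4},{"ax": 0,"ay": 0,"az": 0,"tx": 0.155,"ty": -0.098,"tz": -0.3,"grip": 0.4},{"ax": 0,"ay": 0,"az": 0,"tx": 0.155,"ty": -0.098,"tz": -0.3,"grip": 0.4},{"ax": 0,"ay": 0,"az": 0,"tx": 0.155,"ty": -0.098,"tz": -0.3,"grip": 0.4},{"ax": 0,"ay": 0,"az": 0,"tx": 0.155,"ty": -0.098,"tz": -0.3,"grip": 0.4}]'

```text
t: 7.8
ee_pos: [0.4539, -0.2748, 0.0491]
ee_rot: [0.642, 2.369, -0.242]
ft_force: [-3.6, 1.9, 9.1]
finger_gap: 0.0477
finger_force: 62.0
```

```bash
python3 - <<'E'
from h import *
st()
o=ori(40,-.54)
plan(([.43,-.26,.35],ori(40,-.3)),([.43,-.05,.36],ori(40)))
E
```

```text
t 7.8 pos [ 0.4539 -0.2748  0.0491] enc [-0.1396 -0.4715  0.0491] F [-3.6  1.9  9.1] gap 0.0477 j [-0.92 -0.06  2.41  1.12  0.27 -2.98]
a [0.0011 0.0003 0.0368] t [-0.048  0.03   0.602] rows>= 4.8
a [0.001  0.0004 0.0764] t [-0.048  0.45   0.622] rows>= 6.2
```

Call:
apply_moves --rows '[{"ax": 0,"ay": 0,"az": 0,"tx": 0,"ty": 0,"tz": 0.04,"grip": 0.4},{"ax": 0,"ay": 0,"az": 0,"tx": -0.01,"ty": 0.01,"tz": 0.1,"grip": 0.4},{"ax": 0,"ay": 0,"az": 0,"tx": -0.02,"ty": 0.02,"tz": 0.2,"grip": 0.4},{"ax": 0,"ay": 0,"az": 0,"tx": -0.03,"ty": 0.03,"tz": 0.3,"grip": 0.4},{"ax": 0,"ay": 0,"az": 0,"tx": -0.04,"ty": 0.03,"tz": 0.4,"grip": 0.4},{"ax": 0,"ay": 0,"az": 0,"tx": -0.04,"ty": 0.03,"tz": 0.5,"grip": 0.4},{"ax": 0,"ay": 0,"az": 0,"tx": -0.04,"ty": 0.03,"tz": 0.6,"grip": 0.4},{"ax": 0,"ay": 0,"az": 0,"tx": -0.04,"ty": 0.03,"tz": 0.6,"grip": 0.4}]'

```text
t: 8.8
ee_pos: [0.4336, -0.2593, 0.353]
ee_rot: [0.639, 2.365, -0.246]
ft_force: [-0.1, -0.4, -1.1]
finger_gap: 0.0471
finger_force: 62.5
```

```bash
python3 - <<'E'
from h import *
st(); print(R.from_rotvec(telemetry.get_obs()['ee_rot']).as_matrix()[:,2])
a=read_camera("wrist");C=cam("wrist")
b=read_camera("top"); ct=proj("top",telemetry.get_obs()['ee_pos']).astype(int); x=max(ct[0]-66,0);y=max(ct[1]-66,0)
b=cv2.resize(b[y:y+133,x:x+133],(400,400),interpolation=cv2.INTER_CUBIC)
cv2.imwrite("pics/g1.png",np.hstack([a[:,:400] if 0 else a[:,120:520],b])[:,:,::-1]); print(x,y)
o=ori(40); plan(([.43,-.20,.38],ori(40,-.3)),([.43,-.05,.38],o))
E
```

```text
t 8.8 pos [ 0.4336 -0.2593  0.353 ] enc [-0.1606 -0.457   0.353 ] F [-0.1 -0.4 -1.1] gap 0.0471 j [-0.94 -0.67  2.18  0.31  0.99 -2.07]
[ 0.55736405 -0.33386932 -0.76018194]
318 162
a [ 0.0005 -0.0004  0.0366] t [-0.005  0.116  0.068] rows>= 1.2
a [ 0.0005 -0.0003  0.0763] t [-0.005  0.416  0.068] rows>= 3.4
```

View pics/g1.png

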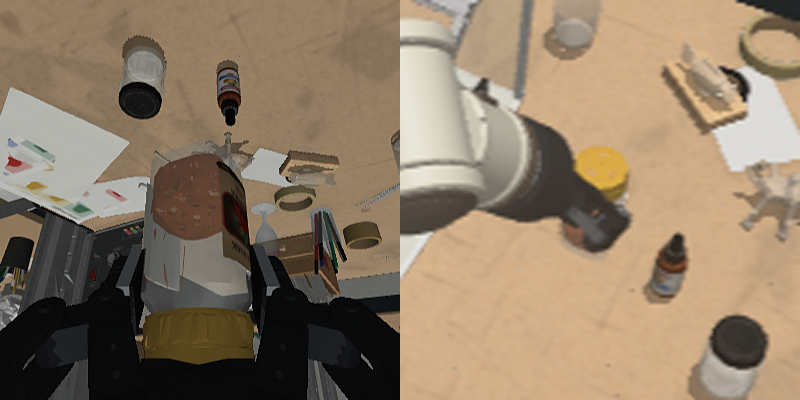

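The jar is held just below the lid, with its base rim's top at about (187,143) in the left view. I'll check its tilt and offset by projecting the expected base and lid circles.

```bash
python3 - <<'E'
from h import *
s=telemetry.get_obs(); R1=R.from_rotvec(s['ee_rot']); R0=R.from_rotvec([.642,2.369,-.242]); p0=np.array([.4539,-.2748,.0491])
C=cam("wrist"); a=np.linspace(0,2*np.pi,24,endpoint=False)
for J in ([.4425,-.269,0],[.4435,-.2745,0]):
    loc=R0.inv().apply(np.array(J)-p0); print("local base",loc.round(4))
    dR=R1*R0.inv(); B=s['ee_pos']+R1.apply(loc); ax=dR.apply([0,0,1]); print("axis tilt",ax.round(3))
    for h,rr in ((0,.0225),(.08,.0225),(.1,.0225)):
        pts=np.array([proj("wrist",B+dR.apply([rr*np.cos(k),rr*np.sin(k),h]),C) for k in a])
        print(h,"c",proj("wrist",B+ax*h,C).round(0)-[120,0],"box",pts[:,0].min().round()-120,pts[:,0].max().round()-120,pts[:,1].min().round(),pts[:,1].max().round())
E
```

```text
local base [ 0.0415 -0.0005  0.0292]
axis tilt [ 0.004 -0.004  1.   ]
0 c [194. 164.] box 153.0 236.0 135.0 187.0
0.08 c [192. 320.] box 137.0 247.0 307.0 329.0
0.1 c [192. 376.] box 131.0 251.0 372.0 378.0
local base [ 0.0387 -0.0048  0.0316]
axis tilt [ 0.004 -0.004  1.   ]
0 c [187. 168.] box 146.0 228.0 140.0 190.0
0.08 c [182. 322.] box 128.0 236.0 309.0 331.0
0.1 c [181. 376.] box 121.0 239.0 373.0 379.0
```

```bash
python3 - <<'E'
from h import *
np.save("wa.npy",read_camera("wrist"))
E
```

Call:
apply_moves --rows '[{"ax": 0,"ay": 0,"az": 0.013,"tx": 0,"ty": 0.04,"tz": 0.03,"grip": 0.4},{"ax": 0,"ay": 0,"az": 0.026,"tx": 0,"ty": 0.1,"tz": 0.068,"grip": 0.4},{"ax": 0,"ay": 0,"az": 0.039,"tx": 0,"ty": 0.17,"tz": 0.068,"grip": 0.4},{"ax": 0,"ay": 0,"az": 0.052,"tx": 0,"ty": 0.25,"tz": 0.068,"grip": 0.4},{"ax": 0,"ay": 0,"az": 0.065,"tx": -0.005,"ty": 0.33,"tz": 0.068,"grip": 0.4},{"ax": 0,"ay": 0,"az": 0.0763,"tx": -0.005,"ty": 0.416,"tz": 0.068,"grip": 0.4},{"ax": 0,"ay": 0,"az": 0.0763,"tx": -0.005,"ty": 0.416,"tz": 0.068,"grip": 0.4},{"ax": 0,"ay": 0,"az": 0.0763,"tx": -0.005,"ty": 0.416,"tz": 0.068,"grip": 0.4}]'

```text
t: 9.95
ee_pos: [0.4303, -0.0505, 0.3791]
ee_rot: [0.062, 2.445, -0.026]
ft_force: [0.3, 0.6, -0.7]
finger_gap: 0.0474
finger_force: 62.5
```

```bash
python3 - <<'E'
from h import *
st(); a=np.load("wa.npy").astype(int); b=read_camera("wrist"); np.save("wb.npy",b)
d=np.abs(a-b.astype(int)).max(2); d=cv2.medianBlur(d.astype(np.uint8),5)
m=(d<25).astype(np.uint8)
for y in range(140,400,15):
    row=m[y,200:440]; 
    e=np.flatnonzero(np.diff(row.astype(int)))+200; print(y,e[:12]-120)
hsv=cv2.cvtColor(b,cv2.COLOR_RGB2HSV); yl=cv2.inRange(hsv,(18,120,40),(34,255,255))
for y in (315,325,335,345,355): x=np.flatnonzero(yl[y,220:420])+220; print("lid",y,x.min()-120,x.max()-120) if len(x) else None
# overlay: held jar and door view
v=np.hstack([b[:,120:520],cv2.cvtColor(m*255,cv2.COLOR_GRAY2RGB)[:,120:520]]); cv2.imwrite("pics/g2.png",v[:,:,::-1])
E
```

```text
t 9.95 pos [ 0.4303 -0.0505  0.3791] enc [-0.1746 -0.2487  0.3791] F [ 0.3  0.6 -0.7] gap 0.0474 j [-0.7  -0.93  2.24  0.41  1.26 -2.23]
140 [113 199]
155 [ 82 122 217 221 229 238 255 268]
170 [ 93 126 246]
185 [ 85  95 103 108 146 252 291]
200 [145 273 285 307 314]
215 [143 249 273 283 300 311]
230 [ 82 112 142 309]
245 [ 80  83  88 118 123 131 264]
260 [ 85  86 114 280]
275 [107 288]
290 [ 82  88 199 201 206 245 299]
305 []
320 [139 144]
335 [135 142]
350 [137 143]
365 [ 87 307 314 317]
380 [ 87 307 316]
395 [ 88 306 318]
lid 315 147 249
lid 325 144 253
lid 335 143 252
lid 345 143 252
lid 355 145 253
```

View pics/g2.png

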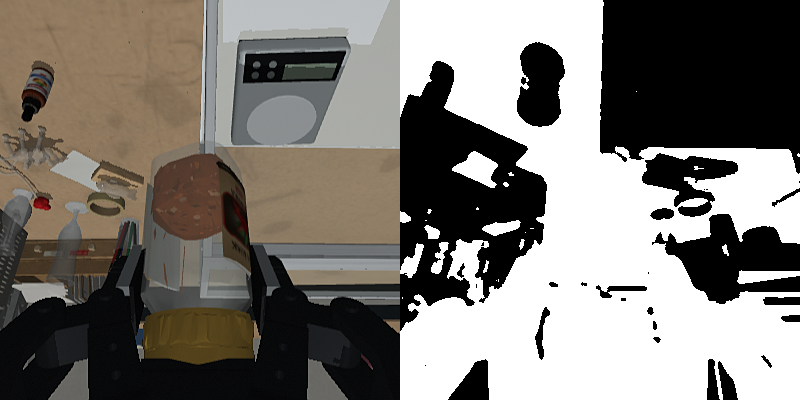

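The jar hangs close to vertical: its base is centred near (192,172) and its lid near (198,330). The door is open, with the pan centred at (281,119) in the crop. Planning the entry.

```bash
cat > goal.py <<'E'
from h import *
o=ori(40); z=o.as_matrix()[:,2]; loc=np.array([.0387,-.002,.0316])
pan=np.array([.659,.069,.064])
def tcp(h): return pan+[0,0,h]-o.apply(loc)
E
python3 - <<'E'
from goal import *
print("pan wrist",onz("wrist",(401,119),.064))
T=tcp(.006); print(T,w2e(T))
plan((T-.22*z,o),(T-.1*z,o),(T,o))
E
```

```text
pan wrist [0.65352093 0.07025878 0.064     ]
[0.66842378 0.07052077 0.11908288] [ 0.05707174 -0.11565971  0.11908288]
a [ 0.0004 -0.0003  0.0002] t [ 0.194  0.257 -0.184] rows>= 3.0
a [ 0.0004 -0.0003  0.0002] t [ 0.348  0.249 -0.367] rows>= 4.5
a [ 0.0004 -0.0003  0.0002] t [ 0.476  0.243 -0.521] rows>= 6.0
```

Call:
apply_moves --rows '[{"ax": 0,"ay": 0,"az": 0,"tx": 0.04,"ty": 0.08,"tz": 0,"grip": 0.4},{"ax": 0,"ay": 0,"az": 0,"tx": 0.08,"ty": 0.17,"tz": -0.03,"grip": 0.4},{"ax": 0,"ay": 0,"az": 0,"tx": 0.14,"ty": 0.25,"tz": -0.1,"grip": 0.4},{"ax": 0,"ay": 0,"az": 0,"tx": 0.193,"ty": 0.257,"tz": -0.184,"grip": 0.4},{"ax": 0,"ay": 0,"az": 0,"tx": 0.245,"ty": 0.255,"tz": -0.245,"grip": 0.4},{"ax": 0,"ay": 0,"az": 0,"tx": 0.296,"ty": 0.252,"tz": -0.306,"grip": 0.4},{"ax": 0,"ay": 0,"az": 0,"tx": 0.346,"ty": 0.249,"tz": -0.367,"grip": 0.4},{"ax": 0,"ay": 0,"az": 0,"tx": 0.41,"ty": 0.246,"tz": -0.42,"grip": 0.4},{"ax": 0,"ay": 0,"az": 0,"tx": 0.472,"ty": 0.244,"tz": -0.47,"grip": 0.4},{"ax": 0,"ay": 0,"az": 0,"tx": 0.472,"ty": 0.244,"tz": -0.49,"grip": 0.4},{"ax": 0,"ay": 0,"az": 0,"tx": 0.472,"ty": 0.244,"tz": -0.49,"grip": 0.4},{"ax": 0,"ay": 0,"az": 0,"tx": 0.472,"ty": 0.244,"tz": -0.49,"grip": 0.4}]'

```text
t: 11.5
ee_pos: [0.6665, 0.0714, 0.1368]
ee_rot: [0.061, 2.442, -0.027]
ft_force: [0.4, -0.1, -0.9]
finger_gap: 0.0479
finger_force: 62.5
```

```bash
python3 - <<'E'
from goal import *
st()
plan((tcp(.006),o),(tcp(0),o))
C=cam("wrist"); b=read_camera("wrist"); t=read_camera("top")
ct=(312,193); t=cv2.resize(t[143:243,262:362],(400,400),interpolation=cv2.INTER_CUBIC)
print(proj("wrist",[.657,.0695,.064],C)-[120,0])
cv2.imwrite("pics/p1.png",np.hstack([b[:,120:520],t])[:,:,::-1])
E
```

```text
t 11.5 pos [0.6665 0.0714 0.1368] enc [ 0.0551 -0.1149  0.1368] F [ 0.4 -0.1 -0.9] gap 0.0479 j [-0.08  0.11  2.    0.05  0.32 -1.64]
a [0.0005 0.0002 0.0001] t [ 0.004 -0.002 -0.035] rows>= 0.3
a [0.0005 0.0002 0.0001] t [ 0.004 -0.002 -0.047] rows>= 0.4
[192.49749105 134.72312573]
```

View pics/p1.png

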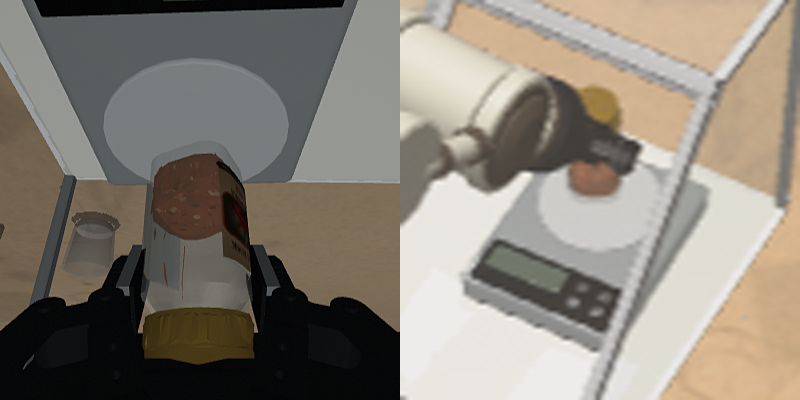

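The wrist view shows the pan ellipse at x 103–289, y 58–182, and the top view shows the jar's base slightly behind the pan's middle. I'll refine the pan centre and base position.

```bash
python3 - <<'E'
from goal import *
from scipy.optimize import least_squares
C=cam("wrist"); a=np.linspace(0,2*np.pi,180); T=cam("top")
def box(P,rr,up=np.array([0,0,1.]),cm="wrist",CC=None):
    p=np.array([proj(cm,[P[0]+rr*np.cos(k),P[1]+rr*np.sin(k),P[2]],CC) for k in a]); return np.array([p[:,0].min(),p[:,0].max(),p[:,1].min(),p[:,1].max()])
s=least_squares(lambda v:box([v[0],v[1],.064],.055,CC=C)-[223,409,58,182],[.657,.07]); print("pan wrist",s.x,s.fun)
b=np.array([538,665,160,250]);b=np.array([(b[0]-400)/4+262,(b[1]-400)/4+262,b[2]/4+143,b[3]/4+143])
s=least_squares(lambda v:box([v[0],v[1],.064],.055,CC=T,cm="top")-b,[.657,.07]); print("pan top",s.x,s.fun)
# jar base now: left, right, top of base circle in the wrist view -> 3 unknowns
s=least_squares(lambda v:(box(v,.0225,CC=C)-[272,352,146,0])[:3],[.657,.07,.08]); print("base wrist",s.x,s.fun)
p=telemetry.get_obs()['ee_pos']; print("assumed base",p+o.apply(loc))
for B in (p+o.apply(loc),s.x): print(box(B,.0225,CC=T,cm="top"))
# lid in top view
t=read_camera("top"); hsv=cv2.cvtColor(t,cv2.COLOR_RGB2HSV); m=cv2.inRange(hsv,(18,150,60),(32,255,255)); m[:,:290]=0; m[:,335:]=0; m[:150]=0; m[210:]=0
ys,xs=np.nonzero(m); print("lid px",xs.min(),xs.max(),ys.min(),ys.max())
for h in (.18,): print(box(p+o.apply(loc)+[0,0,.1],.0225,CC=T,cm="top"), box(s.x+[0,0,.1],.0225,CC=T,cm="top"))
E
```

```text
pan wrist [0.66137075 0.07158584] [-1.75841505  1.75102249 -1.67111635  6.59098658]
pan top [0.65667075 0.06553135] [ 0.12450265 -0.12433455 -0.93847187  0.86570497]
base wrist [0.66338116 0.06933149 0.08731179] [ 1.13686838e-13 -5.68434189e-14 -2.84217094e-14]
assumed base [0.65741154 0.07009102 0.08832291]
[304.68029186 317.71199043 183.92627227 193.88635374]
[305.68418921 318.68211502 183.02961142 192.947237  ]
lid px 310 310 167 167
[303.7940009  317.53932739 164.1284079  174.25222702] [304.85540688 318.56286882 163.2365657  173.31523375]
```

The base is at about (0.662, 0.070) and the pan centre at about (0.659, 0.069), so I shift 3 mm towards the front and lower slowly while watching force.

Call:
apply_moves --rows '[{"ax": 0,"ay": 0,"az": 0,"tx": -0.006,"ty": -0.001,"tz": -0.01,"grip": 0.4},{"ax": 0,"ay": 0,"az": 0,"tx": -0.006,"ty": -0.001,"tz": -0.02,"grip": 0.4},{"ax": 0,"ay": 0,"az": 0,"tx": -0.006,"ty": -0.001,"tz": -0.03,"grip": 0.4},{"ax": 0,"ay": 0,"az": 0,"tx": -0.006,"ty": -0.001,"tz": -0.036,"grip": 0.4},{"ax": 0,"ay": 0,"az": 0,"tx": -0.006,"ty": -0.001,"tz": -0.036,"grip": 0.4},{"ax": 0,"ay": 0,"az": 0,"tx": -0.006,"ty": -0.001,"tz": -0.036,"grip": 0.4}]'

```text
t: 12.4
ee_pos: [0.6637, 0.0712, 0.118]
ee_rot: [0.061, 2.442, -0.027]
ft_force: [0.2, -0.1, -1.1]
finger_gap: 0.0474
finger_force: 62.5
```

Call:
apply_moves --rows '[{"ax": 0,"ay": 0,"az": 0,"tx": 0,"ty": 0,"tz": -0.003,"grip": 0.4},{"ax": 0,"ay": 0,"az": 0,"tx": 0,"ty": 0,"tz": -0.005,"grip": 0.4},{"ax": 0,"ay": 0,"az": 0,"tx": 0,"ty": 0,"tz": -0.005,"grip": 0.4},{"ax": 0,"ay": 0,"az": 0,"tx": 0,"ty": 0,"tz": -0.005,"grip": 0.4}]'

```text
t: 12.9
ee_pos: [0.6636, 0.0712, 0.1153]
ee_rot: [0.061, 2.443, -0.027]
ft_force: [-0.5, 0.8, -0.9]
finger_gap: 0.0475
finger_force: 62.5
```

Not yet in contact; 1.5 mm more.

Call:
apply_moves --rows '[{"ax": 0,"ay": 0,"az": 0,"tx": 0,"ty": 0,"tz": -0.002,"grip": 0.4},{"ax": 0,"ay": 0,"az": 0,"tx": 0,"ty": 0,"tz": -0.003,"grip": 0.4},{"ax": 0,"ay": 0,"az": 0,"tx": 0,"ty": 0,"tz": -0.003,"grip": 0.4},{"ax": 0,"ay": 0,"az": 0,"tx": 0,"ty": 0,"tz": -0.003,"grip": 0.4}]'

```text
t: 13.4
ee_pos: [0.6636, 0.0712, 0.1138]
ee_rot: [0.061, 2.443, -0.027]
ft_force: [-0.1, 0.9, -1.3]
finger_gap: 0.0471
finger_force: 62.5
```

Call:
apply_moves --rows '[{"ax": 0,"ay": 0,"az": 0,"tx": 0,"ty": 0,"tz": -0.002,"grip": 0.4},{"ax": 0,"ay": 0,"az": 0,"tx": 0,"ty": 0,"tz": -0.003,"grip": 0.4},{"ax": 0,"ay": 0,"az": 0,"tx": 0,"ty": 0,"tz": -0.003,"grip": 0.4},{"ax": 0,"ay": 0,"az": 0,"tx": 0,"ty": 0,"tz": -0.003,"grip": 0.4}]'

```text
t: 13.9
ee_pos: [0.6636, 0.0712, 0.1124]
ee_rot: [0.061, 2.443, -0.027]
ft_force: [-0.4, 0.5, 0.0]
finger_gap: 0.0471
finger_force: 62.6
```

Call:
apply_moves --rows '[{"ax": 0,"ay": 0,"az": 0,"tx": 0,"ty": 0,"tz": -0.001,"grip": 0.4},{"ax": 0,"ay": 0,"az": 0,"tx": 0,"ty": 0,"tz": -0.002,"grip": 0.4},{"ax": 0,"ay": 0,"az": 0,"tx": 0,"ty": 0,"tz": -0.002,"grip": 0.4}]'

```text
t: 14.28
ee_pos: [0.6638, 0.0712, 0.1117]
ee_rot: [0.061, 2.442, -0.027]
ft_force: [-0.6, 1.0, 2.1]
finger_gap: 0.0472
finger_force: 62.9
```

Call:
apply_moves --rows '[{"ax": 0,"ay": 0,"az": 0,"tx": 0,"ty": 0,"tz": 0,"grip": 0.6},{"ax": 0,"ay": 0,"az": 0,"tx": 0,"ty": 0,"tz": 0,"grip": 0.7},{"ax": 0,"ay": 0,"az": 0,"tx": 0,"ty": 0,"tz": 0,"grip": 0.8},{"ax": 0,"ay": 0,"az": 0,"tx": 0,"ty": 0,"tz": 0,"grip": 0.9},{"ax": 0,"ay": 0,"az": 0,"tx": 0,"ty": 0,"tz": 0,"grip": 0.95},{"ax": 0,"ay": 0,"az": 0,"tx": 0,"ty": 0,"tz": 0,"grip": 0.95},{"ax": 0,"ay": 0,"az": 0,"tx": 0,"ty": 0,"tz": 0,"grip": 0.95},{"ax": 0,"ay": 0,"az": 0,"tx": 0,"ty": 0,"tz": 0,"grip": 0.95}]'

```text
t: 15.28
ee_pos: [0.6636, 0.0712, 0.1113]
ee_rot: [0.061, 2.443, -0.027]
ft_force: [-0.5, -0.2, 0.8]
finger_gap: 0.0812
finger_force: 0.0
```

```bash
python3 - <<'E'
from goal import *
st(); C=cam("wrist"); b=read_camera("wrist"); hsv=cv2.cvtColor(b,cv2.COLOR_RGB2HSV); yl=cv2.inRange(hsv,(18,120,40),(34,255,255)); yl[:280]=0
ys,xs=np.nonzero(yl); print(xs.min()-120,xs.max()-120,ys.min(),ys.max())
cv2.imwrite("pics/r1.png",b[:,120:520,::-1])
p=telemetry.get_obs()['ee_pos']; plan((p-.25*z,o))
E
```

```text
t 15.28 pos [0.6636 0.0712 0.1113] enc [ 0.0522 -0.1152  0.1113] F [-0.5 -0.2  0.8] gap 0.0812 j [-0.08  0.15  2.02  0.06  0.27 -1.66]
139 251 309 363
a [ 0.0005 -0.     -0.    ] t [-0.321  0.016  0.383] rows>= 4.0
```

The jar has been let go, and its lid has hardly moved in the wrist image. Retracting along the tool axis.

Call:
apply_moves --rows '[{"ax": 0,"ay": 0,"az": 0,"tx": -0.02,"ty": 0.001,"tz": 0.024,"grip": 0.95},{"ax": 0,"ay": 0,"az": 0,"tx": -0.06,"ty": 0.003,"tz": 0.071,"grip": 0.95},{"ax": 0,"ay": 0,"az": 0,"tx": -0.12,"ty": 0.006,"tz": 0.143,"grip": 0.95},{"ax": 0,"ay": 0,"az": 0,"tx": -0.18,"ty": 0.009,"tz": 0.215,"grip": 0.95},{"ax": 0,"ay": 0,"az": 0,"tx": -0.24,"ty": 0.012,"tz": 0.286,"grip": 0.95},{"ax": 0,"ay": 0,"az": 0,"tx": -0.3,"ty": 0.015,"tz": 0.358,"grip": 0.95},{"ax": 0,"ay": 0,"az": 0,"tx": -0.34,"ty": 0.016,"tz": 0.4,"grip": 0.95},{"ax": 0,"ay": 0,"az": 0,"tx": -0.34,"ty": 0.016,"tz": 0.4,"grip": 0.95}]'

```text
t: 16.32
ee_pos: [0.494, 0.0793, 0.3143]
ee_rot: [0.06, 2.437, -0.027]
ft_force: [0.5, 0.7, 0.4]
finger_gap: 0.0812
finger_force: 0.0
```

```bash
python3 - <<'E'
from goal import *
st(); C=cam("wrist"); b=read_camera("wrist"); hsv=cv2.cvtColor(b,cv2.COLOR_RGB2HSV)
m=cv2.inRange(hsv,(20,150,60),(32,255,255)); n,l,s,c=cv2.connectedComponentsWithStats(m)
for i in range(1,n):
    if s[i,4]>60: print("w",s[i],c[i],onz("wrist",c[i],.158,C))
a=np.linspace(0,2*np.pi,90)
for cm,CC in (("wrist",C),("top",cam("top"))):
    p=np.array([proj(cm,[.659+.0225*np.cos(k),.069+.0225*np.sin(k),zz],CC) for k in a for zz in (.1435,.1635)]); print(cm,"expected lid",p.min(0).round(),p.max(0).round())
t=read_camera("top"); hsv=cv2.cvtColor(t,cv2.COLOR_RGB2HSV); m=cv2.inRange(hsv,(18,110,60),(34,255,255)); n,l,s,c=cv2.connectedComponentsWithStats(m[140:240,260:360])
for i in range(1,n):
    if s[i,4]>20: print("t",s[i]+[260,140,0,0,0])
# black handle in wrist
H=np.array([-.1005,.095,.2489]); print("handle expected",proj("wrist",e2w(H),C))
d=cv2.inRange(cv2.cvtColor(b,cv2.COLOR_RGB2HSV),(0,0,0),(180,255,45)); n,l,s,c=cv2.connectedComponentsWithStats(d)
for i in range(1,n):
    if s[i,4]>300: print("blk",s[i],c[i].round())
tt=H-N*.019; plan((e2w(tt+N*.12),ori(45)),(e2w(tt),ori(45)))
E
```

```text
t 16.32 pos [0.494  0.0793 0.3143] enc [-0.1176 -0.1158  0.3143] F [0.5 0.7 0.4] gap 0.0812 j [-0.1  -0.65  2.24  0.04  0.85 -1.64]
w [300 158  37  35 919] [318.62241567 175.22959739] [0.64429265 0.07346689 0.158     ]
wrist expected lid [296. 161.] [335. 196.]
top expected lid [305. 169.] [318. 183.]
t [304 171  12  13 134]
handle expected [644.00023165 172.37156427]
blk [   13     0   611   400 45285] [307. 335.]
blk [ 253   37  124   40 3042] [310.  55.]
blk [  0  84  32  40 723] [ 11. 101.]
blk [ 589  174   51   83 1130] [627. 225.]
blk [   0  193   85  135 5848] [ 33. 269.]
blk [  0 334  32  41 835] [ 13. 352.]
a [-0.0002 -0.014   0.    ] t [-0.086  0.427  0.02 ] rows>= 3.5
a [-0.0002 -0.014   0.    ] t [ 0.083  0.418 -0.15 ] rows>= 3.6
```

The jar stands as expected: the lid is within 3 px in both views. Back to the handle.

Call:
apply_moves --rows '[{"ax": 0,"ay": -0.007,"az": 0,"tx": -0.05,"ty": 0.08,"tz": 0.02,"grip": 1},{"ax": 0,"ay": -0.014,"az": 0,"tx": -0.086,"ty": 0.19,"tz": 0.02,"grip": 1},{"ax": 0,"ay": -0.014,"az": 0,"tx": -0.086,"ty": 0.31,"tz": 0.02,"grip": 1},{"ax": 0,"ay": -0.014,"az": 0,"tx": -0.086,"ty": 0.427,"tz": 0.02,"grip": 1},{"ax": 0,"ay": -0.014,"az": 0,"tx": -0.086,"ty": 0.427,"tz": 0.02,"grip": 1},{"ax": 0,"ay": -0.014,"az": 0,"tx": -0.03,"ty": 0.424,"tz": -0.037,"grip": 1},{"ax": 0,"ay": -0.014,"az": 0,"tx": 0.03,"ty": 0.421,"tz": -0.097,"grip": 1},{"ax": 0,"ay": -0.014,"az": 0,"tx": 0.083,"ty": 0.418,"tz": -0.15,"grip": 1},{"ax": 0,"ay": -0.014,"az": 0,"tx": 0.083,"ty": 0.418,"tz": -0.15,"grip": 0.3},{"ax": 0,"ay": -0.014,"az": 0,"tx": 0.083,"ty": 0.418,"tz": -0.15,"grip": 0.3},{"ax": 0,"ay": -0.014,"az": 0,"tx": 0.083,"ty": 0.418,"tz": -0.15,"grip": 0.3},{"ax": 0,"ay": -0.014,"az": 0,"tx": 0.083,"ty": 0.418,"tz": -0.15,"grip": 0.3}]'

```text
t: 17.92
ee_pos: [0.535, 0.2886, 0.2376]
ee_rot: [0.06, 2.353, -0.022]
ft_force: [1.4, 0.1, 0.2]
finger_gap: 0.0255
finger_force: 0.0
```

```bash
python3 - <<'E'
from h import *
st(); t=w2e(telemetry.get_obs()['ee_pos']); plan((e2w([t[0],-.105,t[2]]),ori(45)))
E
```

```text
t 17.93 pos [0.535  0.2886 0.2376] enc [-0.0873  0.0954  0.2376] F [1.4 0.1 0.2] gap 0.0255 j [ 0.48 -0.13  2.06 -0.67  0.6  -0.6 ]
a [-0.0003  0.0004 -0.0001] t [-0.02 -0.4   0.  ] rows>= 3.2
```

Call:
apply_moves --rows '[{"ax": 0,"ay": 0,"az": 0,"tx": -0.002,"ty": -0.04,"tz": 0,"grip": 0.3},{"ax": 0,"ay": 0,"az": 0,"tx": -0.005,"ty": -0.09,"tz": 0,"grip": 0.3},{"ax": 0,"ay": 0,"az": 0,"tx": -0.007,"ty": -0.14,"tz": 0,"grip": 0.3},{"ax": 0,"ay": 0,"az": 0,"tx": -0.01,"ty": -0.19,"tz": 0,"grip": 0.3},{"ax": 0,"ay": 0,"az": 0,"tx": -0.012,"ty": -0.24,"tz": 0,"grip": 0.3},{"ax": 0,"ay": 0,"az": 0,"tx": -0.015,"ty": -0.29,"tz": 0,"grip": 0.3},{"ax": 0,"ay": 0,"az": 0,"tx": -0.017,"ty": -0.34,"tz": 0,"grip": 0.3},{"ax": 0,"ay": 0,"az": 0,"tx": -0.019,"ty": -0.37,"tz": 0,"grip": 0.3},{"ax": 0,"ay": 0,"az": 0,"tx": -0.02,"ty": -0.39,"tz": 0,"grip": 0.3},{"ax": 0,"ay": 0,"az": 0,"tx": -0.02,"ty": -0.4,"tz": 0,"grip": 0.3},{"ax": 0,"ay": 0,"az": 0,"tx": -0.02,"ty": -0.4,"tz": 0,"grip": 0.3}]'

```text
t: 19.3
ee_pos: [0.5252, 0.0881, 0.2368]
ee_rot: [0.061, 2.354, -0.024]
ft_force: [0.1, -0.6, 0.3]
finger_gap: 0.0253
finger_force: 0.0
```

Call:
apply_moves --rows '[{"ax": 0,"ay": 0,"az": 0,"tx": 0,"ty": -0.004,"tz": 0,"grip": 0.3},{"ax": 0,"ay": 0,"az": 0,"tx": 0,"ty": -0.008,"tz": 0,"grip": 0.3},{"ax": 0,"ay": 0,"az": 0,"tx": 0,"ty": -0.012,"tz": 0,"grip": 0.3},{"ax": 0,"ay": 0,"az": 0,"tx": 0,"ty": -0.012,"tz": 0,"grip": 0.3}]'

```text
t: 19.8
ee_pos: [0.5251, 0.0821, 0.2363]
ee_rot: [0.061, 2.355, -0.024]
ft_force: [-0.4, 1.8, -0.6]
finger_gap: 0.0257
finger_force: 0.5
```

Call:
apply_moves --rows '[{"ax": 0,"ay": 0,"az": 0,"tx": 0,"ty": -0.003,"tz": 0,"grip": 0.3},{"ax": 0,"ay": 0,"az": 0,"tx": 0,"ty": -0.006,"tz": 0,"grip": 0.3},{"ax": 0,"ay": 0,"az": 0,"tx": 0,"ty": -0.006,"tz": 0,"grip": 0.3}]'

```text
t: 20.18
ee_pos: [0.525, 0.079, 0.2362]
ee_rot: [0.061, 2.355, -0.024]
ft_force: [0.3, 1.1, 0.8]
finger_gap: 0.0248
finger_force: 0.3
```

Call:
apply_moves --rows '[{"ax": 0,"ay": 0,"az": 0,"tx": 0,"ty": -0.003,"tz": 0,"grip": 0.3},{"ax": 0,"ay": 0,"az": 0,"tx": 0,"ty": -0.006,"tz": 0,"grip": 0.3},{"ax": 0,"ay": 0,"az": 0,"tx": 0,"ty": -0.006,"tz": 0,"grip": 0.3}]'

```text
t: 20.55
ee_pos: [0.5249, 0.0776, 0.2362]
ee_rot: [0.061, 2.355, -0.019]
ft_force: [2.5, 12.4, -0.7]
finger_gap: 0.0258
finger_force: 5.9
```

Call:
apply_moves --rows '[{"ax": 0,"ay": 0,"az": 0,"tx": 0,"ty": -0.003,"tz": 0,"grip": 0.3},{"ax": 0,"ay": 0,"az": 0,"tx": 0,"ty": -0.006,"tz": 0,"grip": 0.3},{"ax": 0,"ay": 0,"az": 0,"tx": 0,"ty": -0.006,"tz": 0,"grip": 0.3}]'

```text
t: 20.92
ee_pos: [0.5248, 0.0774, 0.2361]
ee_rot: [0.062, 2.355, -0.012]
ft_force: [12.5, 30.5, -4.4]
finger_gap: 0.0257
finger_force: 16.0
```

The door is hard against its stop. Centring the fingers off the bar, then retracting.

Call:
apply_moves --rows '[{"ax": 0,"ay": 0,"az": 0,"tx": 0,"ty": 0.008,"tz": 0,"grip": 0.3},{"ax": 0,"ay": 0,"az": 0,"tx": 0,"ty": 0.016,"tz": 0,"grip": 0.3},{"ax": 0,"ay": 0,"az": 0,"tx": 0,"ty": 0.016,"tz": 0,"grip": 0.3},{"ax": 0,"ay": 0,"az": 0,"tx": -0.06,"ty": 0.018,"tz": 0.06,"grip": 0.3},{"ax": 0,"ay": 0,"az": 0,"tx": -0.12,"ty": 0.02,"tz": 0.12,"grip": 0.3},{"ax": 0,"ay": 0,"az": 0,"tx": -0.18,"ty": 0.022,"tz": 0.18,"grip": 0.3},{"ax": 0,"ay": 0,"az": 0,"tx": -0.18,"ty": 0.022,"tz": 0.18,"grip": 0.3},{"ax": 0,"ay": 0,"az": 0,"tx": -0.18,"ty": 0.022,"tz": 0.18,"grip": 0.3}]'

```text
t: 21.92
ee_pos: [0.4366, 0.0845, 0.3261]
ee_rot: [0.062, 2.355, -0.025]
ft_force: [-0.1, 0.1, 0.4]
finger_gap: 0.0257
finger_force: 0.0
```

```bash
python3 - <<'E'
from h import *
st(); C=cam("wrist"); b=read_camera("wrist")
for y in (-.108,-.095): print("handle exp",y,proj("wrist",e2w([-.1005,y,.2489]),C))
d=cv2.inRange(cv2.cvtColor(b,cv2.COLOR_RGB2HSV),(0,0,0),(180,255,45)); n,l,s,c=cv2.connectedComponentsWithStats(d)
for i in range(1,n):
    if s[i,4]>300: print("blk",s[i],c[i].round())
hsv=cv2.cvtColor(b,cv2.COLOR_RGB2HSV); m=cv2.inRange(hsv,(20,130,60),(32,255,255)); n,l,s,c=cv2.connectedComponentsWithStats(m)
for i in range(1,n):
    if s[i,4]>60: print("lid w",s[i])
t=read_camera("top"); hsv=cv2.cvtColor(t,cv2.COLOR_RGB2HSV); m=cv2.inRange(hsv,(18,110,60),(34,255,255)); n,l,s,c=cv2.connectedComponentsWithStats(m[140:240,260:360])
for i in range(1,n):
    if s[i,4]>20: print("lid t",s[i]+[260,140,0,0,0])
E
```

```text
t 21.93 pos [0.4366 0.0845 0.3261] enc [-0.1752 -0.1135  0.3261] F [-0.1  0.1  0.4] gap 0.0257 j [-0.11 -0.94  2.39  0.05  0.91 -1.65]
handle exp -0.108 [323.16143409 190.78940126]
handle exp -0.095 [339.27393866 190.77690364]
blk [163   0  39 291 781] [182. 139.]
blk [ 257   55  111   32 2025] [308.  68.]
blk [ 23  99  27  32 528] [ 35. 114.]
blk [ 313  119   21  136 2453] [322. 185.]
blk [   0  183   99  120 6162] [ 42. 250.]
blk [  0 187  20  43 405] [  6. 201.]
blk [   30   243   565   157 42948] [315. 348.]
blk [439 267  94   7 577] [487. 270.]
blk [541 266  99   8 722] [591. 270.]
blk [ 51 281  50  74 774] [ 79. 318.]
blk [ 10 307  40  36 675] [ 30. 323.]
lid w [300 162  14  29 297]
lid t [304 171  12  11  93]
```

```bash
python3 -c "
from station import r
print(r.hand_in())"
```

```text
the job is handed in; nothing more can be done
None
```

The jar is standing upright on the balance pan, within about 5 mm of its middle by camera. The door is pushed against its closed stop, nothing is being touched, and the job was handed in at about 22 s; no verdict came back.

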